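# Fetch the tile carrier from the dip tank with the hook rod and seat it in the setter tray

## Robot

A 6-joint arm with a two-finger parallel gripper is mounted at the origin on the work surface. World frame = base frame: x ahead of the robot, y to its left, z up, the work surface at z = 0. Lengths are in mm, angles in degrees, forces in N, time in s.
With the tool pointing down it reaches from about 350 to 850 mm from the base axis. Payload 8.1 kg.
Tool frame: the origin (TCP) lies midway between the tips of the shut fingers; the grasp point (between the pads) lies 19 mm behind it (r.grasp_offset is the distance from the TCP to the grasp point, in mm); z points along the fingers, x is the direction in which the jaws open and shut, and the axes are right-handed (so a half turn about z gives the same grasp; the last joint's range is limited). The gripper opens to 85 mm and grips with 20 to 120 N. Pads are 22 mm wide; open, the fingers measure 114 mm over their backs; the gripper's body (76 mm by 85 mm) begins 54 mm behind the grasp point. The pads swing forward as they close: fully open they stand 13 mm farther back than shut.
Start: joints at [61.685, 7.471, 85.268, -0, 87.261, -4.893], TCP at [238.485, 550.573, 231.292] pointing down, gripper open.
Joint ranges: [-169.43, 169.43], [-51.17, 129.36], [1.28, 143.12], [-76.62, 256.62], [0, 156.53], [-152.29, 152.29]. Speed limits (degrees/s): [136.94, 136.94, 159.86, 180, 180, 180].

## Interface

Orientations are given as [roll, pitch, yaw] about the fixed x, y, z axes, in that order (R = Rz(yaw) Ry(pitch) Rx(roll)).
In Python, from bench import r, optics, hand_in gives the robot as it stands.
- The arm moves only by the shell command python3 -m pendant 'ROWS' [FORCE]. ROWS is JSON, a list of rows, each a list of 5 numbers: the opening, from 0 (shut) to 1 (fully open), then the shift along the tool's x, y, z in mm, then the turn about the tool's z in degrees. A call has 1 to 10 rows; each row shifts and turns the commanded pose from where the row before left it, along the tool's axes as they then stand; what a row does not reach is not made up. A row lasts 1/10 s, in which the tool goes at most 50 mm and 8.59 degrees, less where a joint would pass 70% of its speed; a pose out of reach is approached as far as the arm can. A call with a gripper value outside its range is refused whole. The fingers move at their own pace and stop on an object; FORCE is the grip in N (left out, the last holds). Time passes only in rows, so rows that do not move let the fingers close. It gives the time, the measured TCP pose, the force and the opening at its end, in the units of the state.
- r.sense(): the state, without advancing time (a new reading comes with each control period).
- optics.snapshot(name): name is "side" or "top"; returns (picture, depth): 384x512x3 uint8, blue, green, red; 384x512 float32, mm along the optical axis (not along the pixel's ray), 0 where there is no reading.
- optics.camera_params(name): a dict with "camera_matrix" (3x3 intrinsics, pixels), "eye" and "orientation" of the camera in the world. Camera axes: x right, y down, z forward; pixel columns grow to the right and rows downward; lengths in mm; the calibration is good to about 2 mm. A picture is of the moment at which its call begins. camera_params takes no time and is no camera call.
- hand_in(): hands the job in, once; it reports no verdict.
Trained networks look in the newest picture that a camera, given by its name, has taken for a name from the list of things; names that differ only in an ending like _2 or _b are one class to them, and where a whole thing is asked for, a point or a joint stands for the part that bears it (a point fixed in the world has none). Each returns a list of dicts, best first, with "score" (0 to 1); they miss things now and then, are a little off and sometimes report something else, mostly with a low value. They report only what shows in the picture. A call takes as long as a camera call. They do not tell look-alikes from the thing itself.
- optics.search_frame(camera, query): "at" ([x, y, z] in mm, in world coordinates, good to about 4 mm: the middle of the surface that is visible of it).
The state is a dict: "time": time; "joint_pos": joint angles; "qd": joint speeds; "joint_efforts": joint torques, N m; "tool_pos": TCP position; "tcp_rot": TCP orientation; "ft_force": force on the tool from outside, world axes, zero at the start; "wrist_torque": the same for the moment, N m; "finger_gap": finger opening in mm.
Only numpy, scipy, OpenCV 4.12 (cv2) and the standard library are available. Lean on these libraries where they do the work, as an engineer would, in place of code of your own. Each camera call takes 0.05 s, during which the arm holds its last target. There are 200 camera calls.

## Task

Take the hook rod from its stand and use it, not the fingers, to lift the test-tile carrier out of the deep dip tank, keep the carrier upright and set it down gently to drain, wholly on the flat drip pad. Hang the hook rod back in its stand, then take the carrier by its bail with the gripper and seat it gently and fully home inside the rimmed setter tray. Leave the vase, jar and brush where they are.

Things in the scene. Friction and masses are not known exactly. Their poses are not given: they have to be found in the camera images.
- tank: Fixed open-topped white plastic dip tank, dry: outside 126 (its x) by 146 (its y) by 145 mm high, walls and floor 5 mm. Origin: centre of its underside. A ledge 36 mm wide reaches 15 mm inward at the middle of each y end wall; the carrier's ears hang in a 14 mm wide notch on each ledge, notch bottom 52 mm above the table, stops 7 mm high.
- stand: Fixed wooden rod stand. Origin: on the table under the parked rod's axis. Plate top 118 mm high, 10 mm thick, x -35 to +55, y -35 to +35 mm; the slot in it runs x -10 to +30, y -9 to +9 mm. The rod goes in from above, hook first and pointing to the stand's +x, until its collar lies on the plate. Open below the plate down to an 8 mm foot.
- pad: Fixed flat black ribbed rubber drip pad on the table, 130 mm (its x) by 150 mm (its y), 8 mm thick. Origin: centre of its underside.
- tray: Fixed pale setter tray on the table with a low rim all round: outside 82 (its x) by 110 mm (its y), inside 70 by 98 mm, floor 6 mm thick, rim top 18 mm above the table. Origin: centre of its underside. The carrier's base drops in with its long side along the tray's y; either way round is right.
- rod_handle (a point): Middle of the wooden handle of the loose hook rod (0.15 to 0.22 kg, 163 mm long), which hangs upright in its stand, z up. Handle 22 mm square, 29 mm down and 28 mm up from here. Below it a steel collar 36 mm square, 29 to 34 mm below this point, which rests on the stand's plate when parked (this point then 152 mm above the table). Then a 6 mm round shaft to the hook.
- rod_hook (a point): The seat of the rod's J hook: centre of an 8 mm bar resting in it. In the rod's frame it is 10 mm to +x of the shaft axis and 123 mm below the handle's middle. The hook lies in the rod's x-z plane and opens upward; its upturned tip stands at x +20 mm, tip top 10 mm above this point, gap between shaft and tip 14 mm, hook's underside 12 mm below this point.
- carrier_mid (a point): Middle of the loose test-tile carrier (0.2 to 0.4 kg), on its axis, 38 mm above its underside; it hangs in the tank at the start, underside 10 mm above the table. Aluminium base 60 (its x) by 88 mm (its y), 6 mm thick; two tiles fixed flat on it reach 22 mm above the underside. Over them arches the bail, 76 mm total height.
- carrier_bail (a point): Peak of the carrier's bail, at the bar's centre, 72 mm above the underside, 34 mm above the carrier's middle. The bail is 8 mm round steel in the y-z plane: it slopes 26 mm down over 36 mm to posts at y +-36 mm, with straight ears out along y to 62 mm at 46 mm height. A hook moving along the carrier's x, from either side, catches under the peak; fingers closing along x can pinch it.
- carrier: The same tile carrier; origin at the centre of its underside, z up.
- rod: The same hook rod; origin on the shaft's axis 132 mm below the middle of the handle, z up, hook towards +x.
- vase: Bystander: unfired clay vase, 84 mm wide, 95 mm tall; origin under its centre.
- glaze_jar: Bystander: amber glass jar with white lid, 72 mm wide, 95 mm tall; origin under its centre.
- brush: Bystander: brush 190 mm long lying flat on the table.
Mind the look-alikes: they are no part of the job. What is shaped like the carrier but purple or turquoise is not meant.

How it is judged:
By the outcome, as a careful person would: the job done as asked, in the order asked, and still so for the second after the job is handed in, with the robot touching nothing.
It also fails if it takes over 72 s, if anything falls off the work surface, if the arm or the gripper's body presses on something with over 40 N, if the wrist force passes 120 N, or if a joint passes its speed limit or range.

## Working session

There is one attempt and no reset: what is moved stays moved. The work goes in short steps, Python scripts to look and compute and a shell command to move; the robot and the scene stay as the last step left them, time stands still between calls to the robot, and variables do not carry over. Pictures are saved under pics/ and viewed, about 8 in all and at most 12, crops included, and the job is handed in when it is done.

```bash
mkdir -p pics; ls; python3 - <<'E'
from bench import r, optics
import cv2,numpy as np
print(r.sense())
for n in("side","top"):
    im,d=optics.snapshot(n);cv2.imwrite(f"pics/{n}0.png",im);np.save(f"pics/{n}0.npy",d)
    p=optics.camera_params(n);print(n,p)
    for q in ["tank","stand","pad","tray","rod_handle","rod_hook","carrier_mid","carrier_bail","carrier","vase","glaze_jar","brush"]:
        print(q,[(np.round(h["at"]).tolist(),round(h["score"],2)) for h in optics.search_frame(n,q)[:4]])
E
```

```text
pics
{'time': 0.0, 'joint_pos': array([ 6.16843794e+01,  7.51643473e+00,  8.53298285e+01,  1.10837266e-03,
        8.72615926e+01, -4.89281088e+00]), 'qd': array([ 0.02764925, -0.03421759, -0.05082271,  0.08116345,  0.0224436 ,
        0.05834177]), 'joint_efforts': array([ 1.38002000e-03, -5.69413626e+01, -5.00543368e+01,  2.33426563e-04,
        1.53182633e-02,  2.25041191e-05]), 'tool_pos': array([238.21438745, 550.08031353, 230.2253412 ]), 'tcp_rot': array([-1.79989698e+02,  1.07368460e-01,  6.65771460e+01]), 'ft_force': array([-0.06159493,  0.60133985, -0.37784023]), 'wrist_torque': array([-0.04587395,  0.04526834,  0.05202846]), 'finger_gap': 85.57261915502373}
side {'camera_matrix': array([[376.19268116,   0.        , 249.96059666],
       [  0.        , 376.19268116, 187.45300698],
       [  0.        ,   0.        ,   1.        ]]), 'eye': array([  32.30413721, -642.7472332 ,  770.25506861]), 'orientation': array([-1.28763239e+02, -2.26821817e-02, -3.76412506e+01])}
tank [([533.0, 60.0, 93.0], 0.96)]
stand [([458.0, -378.0, 55.0], 0.67), ([668.0, 276.0, 85.0], 0.4)]
pad [([4
[... 917 characters left out ...]
,  -92.35641337])}
tank [([570.0, 122.0, 76.0], 0.62)]
stand [([473.0, -338.0, 108.0], 0.92)]
pad [([448.0, 348.0, 10.0], 0.8)]
tray [([558.0, -126.0, 5.0], 0.79)]
rod_handle [([466.0, -356.0, 147.0], 0.54), ([638.0, -240.0, 93.0], 0.37)]
rod_hook [([465.0, -350.0, 147.0], 0.63)]
carrier_mid [([354.0, 130.0, 20.0], 0.85), ([537.0, 112.0, 34.0], 0.72), ([382.0, -81.0, 24.0], 0.6)]
carrier_bail [([355.0, 125.0, 26.0], 0.76), ([387.0, -78.0, 24.0], 0.7), ([540.0, 111.0, 32.0], 0.67)]
carrier [([534.0, 113.0, 37.0], 0.87), ([388.0, -83.0, 20.0], 0.57)]
vase [([653.0, 256.0, 62.0], 0.68), ([638.0, -241.0, 96.0], 0.34)]
glaze_jar [([638.0, -239.0, 93.0], 0.78)]
brush [([659.0, -12.0, 14.0], 0.74)]
```

```bash
python3 - <<'E'
import cv2
a=cv2.imread("pics/top0.png");b=cv2.imread("pics/side0.png")
cv2.imwrite("pics/top0b.png",cv2.resize(a,(800,600),interpolation=cv2.INTER_CUBIC))
cv2.imwrite("pics/side0b.png",cv2.resize(b,(800,600),interpolation=cv2.INTER_CUBIC))
E
```

```text
(no output)
```

View pics/top0b.png

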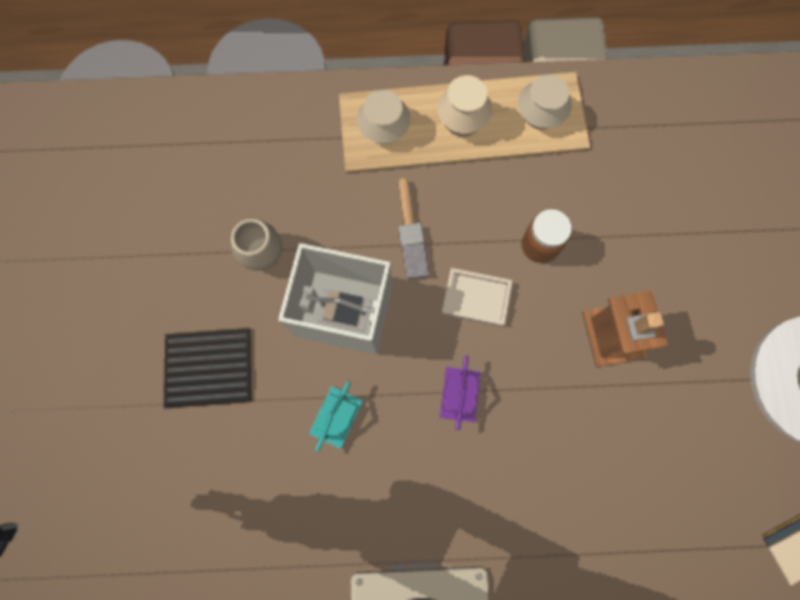

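View pics/side0b.png

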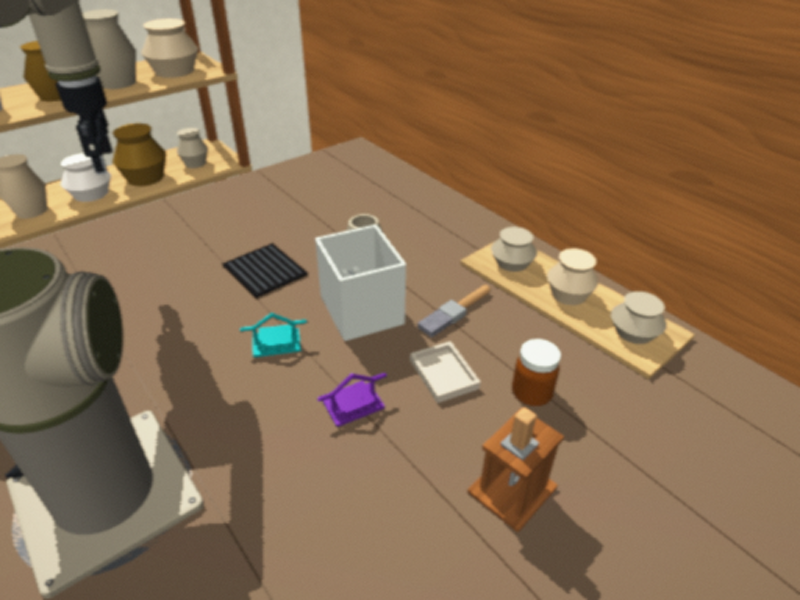

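Top view (800-px scale): the real grey carrier hangs in the white tank at (340,302). Look-alikes are the turquoise (336,415) and purple (461,395) carriers, both on the table. I choose the one in the tank. The rod is in its stand at (650,320), the tray at (478,297) and the pad at (207,367). Next I'll measure poses from depth and make a close crop.

```bash
cat > h.py <<'E'
import numpy as np,cv2
from scipy.spatial.transform import Rotation as Ro
from bench import r,optics
def cloud(n,d):
    p=optics.camera_params(n);K=p["camera_matrix"];R=Ro.from_euler("xyz",p["orientation"],degrees=True).as_matrix()
    v,u=np.mgrid[:d.shape[0],:d.shape[1]]
    c=np.stack([(u-K[0,2])/K[0,0]*d,(v-K[1,2])/K[1,1]*d,d],-1)
    w=c@R.T+p["eye"];w[d<=0]=np.nan
    return w
def sel(w,lo,hi):
    return np.all((w>np.array(lo))&(w<np.array(hi)),-1)
def rect(P):
    (c,s,a)=cv2.minAreaRect(P[:,:2].astype(np.float32));return np.round(c,1).tolist(),np.round(s,1).tolist(),round(a,1)
E
python3 - <<'E'
from h import *
for n in("top","side"):
    d=np.load(f"pics/{n}0.npy");w=cloud(n,d)
    t=sel(w,[300,250,-20],[400,300,20]);print(n,"table z",np.nanmedian(w[...,2][t]))
    for nm,lo,hi in [("tankrim",[440,20,139],[650,210,152]),("plate",[400,-420,112],[540,-290,121]),("collar",[400,-420,121.5],[540,-290,126]),
       ("handle",[400,-420,140],[540,-290,176]),("handletop",[400,-420,177],[540,-290,186]),
       ("foot",[400,-420,5],[560,-270,11]),("tray",[500,-190,12],[620,-60,24]),("traynear",[500,-190,2.5],[620,-60,24]),("pad",[360,240,4],[530,420,13]),
       ("bail",[480,60,50],[590,170,92]),("bailpk",[480,60,78],[590,170,92]),("tiles",[480,60,24],[590,170,40])]:
        m=sel(w,lo,hi);P=w[m]
        if len(P)>3: print(nm,len(P),rect(P),"med",np.round(np.median(P,0),1))
im=cv2.imread("pics/top0.png")
a=im[150:235,170:260];b=im[180:240,370:430]
cv2.imwrite("pics/c1.png",np.hstack([cv2.resize(a,(424,400),interpolation=3),cv2.resize(b,(370,400),interpolation=3)]))
E
```

```text
top table z -0.8007114219323057
tankrim 517 ([541.0, 112.7], [146.5, 126.4], 75.5) med [540.6 115.7 143.6]
plate 786 ([478.9, -358.6], [90.4, 71.1], 7.7) med [ 483.2 -350.8  116.6]
collar 51 ([468.7, -359.5], [36.8, 35.0], 10.7) med [ 459.3 -350.1  122.7]
handle 76 ([468.2, -356.6], [22.4, 16.4], 8.0) med [ 464.8 -350.3  159. ]
handletop 75 ([469.0, -359.3], [21.0, 20.8], 9.4) med [ 468.5 -359.6  179. ]
foot 298 ([469.6, -328.9], [153.3, 90.3], 38.6) med [ 443.9 -329.1    7. ]
tray 317 ([554.5, -122.2], [109.9, 84.0], 75.4) med [ 553.3 -122.7   16.5]
traynear 1118 ([559.1, -124.1], [130.9, 112.5], 88.0) med [ 555.  -122.6    6.1]
pad 2387 ([445.5, 348.5], [163.3, 145.0], 1.7) med [448.  347.9   7.1]
bail 223 ([535.3, 114.7], [108.8, 110.1], 0.4) med [540.2 130.7  63.2]
bailpk 39 ([534.0, 109.2], [31.9, 144.6], 48.2) med [539.8 114.   82.2]
tiles 406 ([535.2, 115.3], [109.5, 106.8], 0.0) med [536.3 114.8  30.9]
side table z -0.5552490033371669
tankrim 324 ([538.1, 113.2], [151.4, 127.2], 75.1) med [531.5 106.  143.1]
plate 835 ([476.1, -359.0], [92.8, 71.2], 7.7) med [ 462.9 -370.8  116.6]
collar 68 ([465.3, -361.1], [35.0, 36.1], 7.2) med [ 457.3 -370.8  122.5]
handle 158 ([461.7, -366.1], [15.0, 28.3], 51.8) med [ 456.9 -366.7  158.9]
handletop 82 ([466.9, -361.2], [21.7, 21.3], 4.2) med [ 465.6 -361.1  178.5]
foot 741 ([476.0, -359.9], [101.9, 89.6], 7.3) med [ 453.7 -366.     6.9]
tray 302 ([551.5, -121.9], [113.0, 84.4], 75.0) med [ 551.1 -126.7   16.1]
traynear 970 ([545.5, -125.0], [121.9, 94.2], 74.9) med [ 552.6 -122.4    6.3]
pad 953 ([445.9, 347.0], [131.2, 146.5], 1.8) med [443.3 343.4   7.1]
bail 63 ([532.0, 165.0], [112.7, 27.8], 12.7) med [533.9 161.7  59.2]
bailpk 11 ([531.8, 166.1], [109.0, 22.1], 14.9) med [483.3 153.2  85.2]
tiles 9 ([484.2, 156.5], [24.3, 1.6], 71.8) med [482.4 153.6  33.3]
```

View pics/c1.png

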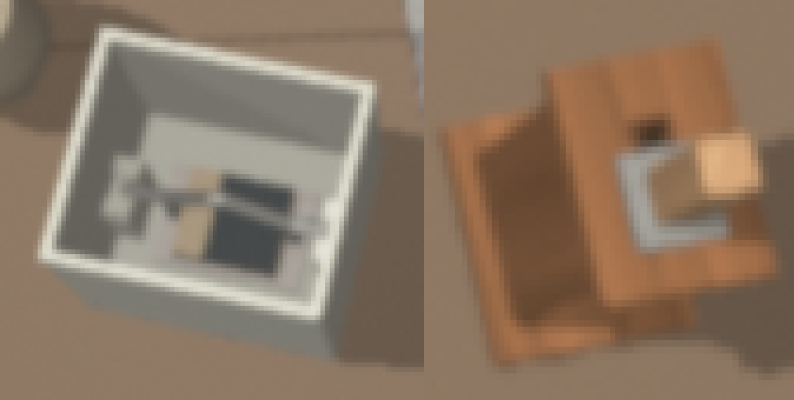

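The crop confirms the choice: a grey bar over a pale/dark tile pair, with its ears in the tank notches. The hook slot in the stand extends toward +x from the rod.

- **Rod axis:** about (467.8,-360.2), yaw 7.7.
- **Tank and carrier:** (539.5,113), yaw -14.7.
- **Pad:** (445.7,347.8).
- **Tray:** (553,-122), yaw -14.8.

Now turning to yaw 7.7 and moving over the rod.

```bash
cat >> h.py <<'E'
def go(x,y,z,yaw=None):
    s=r.sense();p=s["tool_pos"];R=Ro.from_euler("xyz",s["tcp_rot"],degrees=True).as_matrix()
    d=R.T@(np.array([x,y,z])-p)
    print("t",round(s["time"],2),"pos",np.round(p,1),"rot",np.round(s["tcp_rot"],2),"gap",round(s["finger_gap"],1),"F",np.round(s["ft_force"],1),"M",np.round(s["wrist_torque"],2))
    print("tool shift",np.round(d,1),"turn",None if yaw is None else round((s["tcp_rot"][2]-yaw+180)%360-180,2))
E
P="python3 -m pendant"
$P '[[1,0,0,0,8.4],[1,0,0,0,8.4],[1,0,0,0,8.4],[1,0,0,0,8.4],[1,0,0,0,8.4],[1,0,0,0,8.4],[1,0,0,0,8.4]]' 40
$P '[[1,2,20,0,0],[1,4.4,38,0,0],[1,4.4,38,0,0],[1,4.4,38,0,0],[1,4.4,38,0,0],[1,4.4,38,0,0],[1,4.4,38,0,0],[1,4.4,38,0,0],[1,4.4,38,0,0],[1,4.4,38,0,0]]'
$P '[[1,4.4,38,0,0],[1,4.4,38,0,0],[1,4.4,38,0,0],[1,4.4,38,0,0],[1,4.4,38,0,0],[1,4.4,38,0,0],[1,4.4,38,0,0],[1,4.4,38,0,0],[1,4.4,38,0,0],[1,4.4,38,0,0]]'
$P '[[1,4.4,38,0,0],[1,4.4,38,0,0],[1,4.4,38,0,0],[1,4.4,38,0,0],[1,4.4,38,0,0],[1,0,0,0,0],[1,0,0,0,0]]'
python3 -c "
from h import *
go(467.8,-360.2,133,7.7)"
```

```text
time: 2.0
tool_pos: [238.5, 550.6, 231.3]
tcp_rot: [-180.0, -0.0, 7.4]
ft_force: [-0.2, -0.3, 0.2]
finger_gap: 85.3
time: 3.0
tool_pos: [328.8, 196.2, 231.5]
tcp_rot: [-180.0, -0.1, 7.8]
ft_force: [0.7, 0.1, 0.7]
finger_gap: 85.6
time: 4.0
tool_pos: [423.9, -174.8, 231.5]
tcp_rot: [180.0, -0.0, 7.8]
ft_force: [0.9, 1.5, 0.3]
finger_gap: 85.5
time: 4.7
tool_pos: [470.9, -358.8, 230.6]
tcp_rot: [-179.9, 0.0, 7.7]
ft_force: [-0.6, 0.4, -0.6]
finger_gap: 85.2
t 4.7 pos [ 470.9 -358.8  230.6] rot [-1.7993e+02  4.0000e-02  7.7000e+00] gap 85.2 F [-0.6  0.4 -0.6] M [-0.02 -0.01 -0.03]
tool shift [-3.2  1.1 97.6] turn 0.0
```

```bash
P="python3 -m pendant"
$P '[[1,-3.2,1.1,15,0],[1,0,0,25,0],[1,0,0,25,0],[1,0,0,20,0],[1,0,0,12.5,0],[1,0,0,0,0],[0,0,0,0,0],[0,0,0,0,0],[0,0,0,0,0],[0,0,0,0,0]]' 60
$P '[[0,0,0,0,0],[0,0,0,0,0],[0,0,0,0,0],[0,0,0,0,0]]'
python3 -c "
from h import *
go(467.8,-360.2,133,7.7)
im,d=optics.snapshot('top');w=cloud('top',d)
"
```

```text
time: 5.7
tool_pos: [468.6, -360.2, 134.8]
tcp_rot: [179.9, -0.1, 7.8]
ft_force: [0.4, -0.8, -0.4]
finger_gap: 28.4
time: 6.1
tool_pos: [468.6, -360.3, 134.7]
tcp_rot: [179.9, -0.1, 7.8]
ft_force: [0.3, -0.1, 5.9]
finger_gap: 21.4
t 6.1 pos [ 468.6 -360.3  134.7] rot [ 1.7993e+02 -5.0000e-02  7.7800e+00] gap 21.4 F [ 0.3 -0.1  5.9] M [0.06 0.11 0.  ]
tool shift [-0.8 -0.2  1.7] turn 0.08
```

```bash
P="python3 -m pendant"
$P '[[0,0,0,-6,0],[0,0,0,-12,0],[0,0,0,-18,0],[0,0,0,-20,0],[0,0,0,-20,0],[0,0,0,-20,0],[0,0,0,-20,0],[0,0,0,-18,0],[0,0,0,-10,0],[0,0,0,0,0]]'
python3 - <<'E'
from h import *
d=np.load("pics/top0.npy");w=cloud("top",d)
a=np.radians(-14.7);ex=np.array([np.cos(a),np.sin(a)]);ey=np.array([-ex[1],ex[0]])
q=w[...,:2]-np.array([541,112.7]);X=q@ex;Y=q@ey;Z=w[...,2]
for lo in range(-40,40,10):
    m=(abs(X)<25)&(Y>lo)&(Y<lo+10)&(Z>50)&(Z<95)
    if m.sum(): print(lo,m.sum(),"x",np.round(np.median(X[m]),1),"z",np.round(np.median(Z[m]),1),Z[m].max().round(1))
go(0,0,0)
im,d=optics.snapshot('side');cv2.imwrite("pics/s1.png",im)
w=cloud('side',d)
m=sel(w,[420,-410,150],[520,-310,295]);P=w[m]
for z in range(150,295,12):
    k=P[(P[:,2]>=z)&(P[:,2]<z+12)]
    if len(k)>2: print(z,len(k),np.round(np.median(k,0),1))
cv2.imwrite("pics/s1c.png",cv2.resize(im[150:330,230:430],(800,600)[::1],interpolation=3))
E
```

```text
time: 7.15
tool_pos: [468.8, -360.3, 280.0]
tcp_rot: [179.9, -0.1, 7.8]
ft_force: [1.0, 0.1, -1.9]
finger_gap: 21.5
-40 13 x -1.1 z 59.8 63.9
-30 14 x -0.4 z 66.3 74.0
-20 13 x -0.7 z 71.6 78.5
-10 12 x -0.9 z 81.1 85.2
0 12 x 0.3 z 80.7 83.5
10 9 x 0.0 z 72.3 77.7
20 10 x -0.5 z 66.7 72.5
30 13 x -1.5 z 60.8 63.7
t 7.15 pos [ 468.8 -360.3  280. ] rot [ 1.7986e+02 -1.2000e-01  7.7800e+00] gap 21.5 F [ 1.   0.1 -1.9] M [ 0.01 -0.04 -0.01]
tool shift [-416.3 -421.2  278.1] turn None
162 21 [ 480.3 -360.8  170.7]
174 26 [ 484.2 -360.1  179.6]
186 14 [ 465.4 -362.1  192.3]
198 11 [ 464.8 -362.5  204.3]
210 15 [ 465.4 -362.1  214.9]
222 13 [ 465.7 -362.4  226.7]
234 13 [ 465.  -361.4  238.8]
258 182 [ 456.5 -370.4  266.6]
270 40 [ 459.9 -370.6  275.6]
282 80 [ 452.4 -369.9  289.3]
294 5 [ 447.9 -367.1  294.7]
```

View pics/s1c.png

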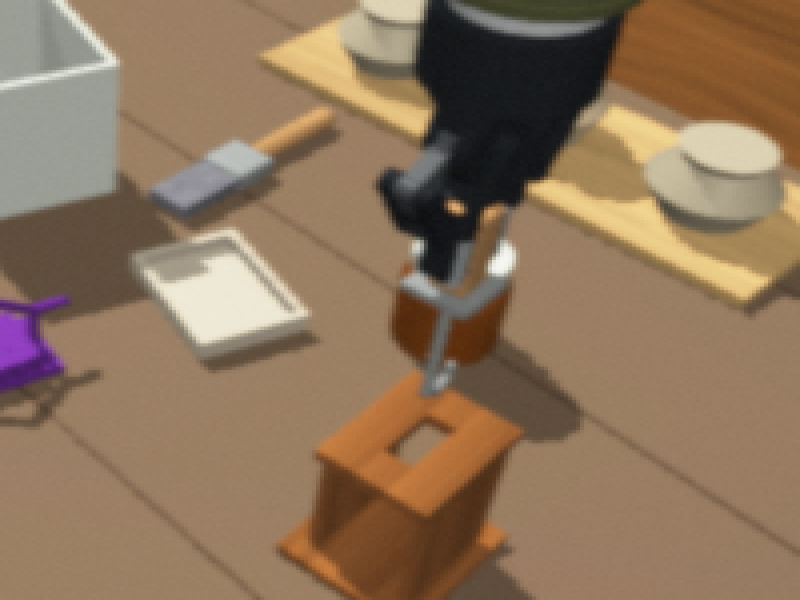

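The rod came out upright, with its hook (435,375 in the crop) pointing to tool +x. Now moving over the tank entry point: yaw -14.7, shaft 34 mm on the robot side of the bail.

```bash
P="python3 -m pendant"
$P '[[0,0,0,-5,7.5],[0,0,0,-5,7.5],[0,0,0,-5,7.5],[0,-3.6,-19.8,0,0],[0,-5.4,-29.7,0,0],[0,-7.2,-39.6,0,0],[0,-7.2,-39.6,0,0],[0,-7.2,-39.6,0,0],[0,-7.2,-39.6,0,0],[0,-7.2,-39.6,0,0]]'
$P '[[0,-7.2,-39.6,0,0],[0,-7.2,-39.6,0,0],[0,-7.2,-39.6,0,0],[0,-7.2,-39.6,0,0],[0,-5.4,-29.7,0,0],[0,-3.6,-19.8,0,0],[0,-3.6,-19.8,0,0],[0,0,0,0,0],[0,0,0,0,0]]'
python3 - <<'E'
from h import *
go(506.3,121.6,169,-14.7)
for n in ("top","side"):
    im,d=optics.snapshot(n);w=cloud(n,d)
    m=sel(w,[440,60,165],[600,190,262]);P=w[m]
    for z in range(165,262,10):
        k=P[(P[:,2]>=z)&(P[:,2]<z+10)]
        if len(k)>2: print(n,z,len(k),np.round(np.median(k,0),1))
    m=sel(w,[440,20,139],[650,210,152]);print(rect(w[m]))
E
```

```text
time: 8.2
tool_pos: [486.8, -107.3, 291.2]
tcp_rot: [-180.0, 0.1, -14.7]
ft_force: [1.6, -0.8, -1.4]
finger_gap: 21.3
time: 9.1
tool_pos: [504.8, 121.8, 291.4]
tcp_rot: [179.9, 0.1, -14.7]
ft_force: [-0.3, -0.1, -2.1]
finger_gap: 21.4
t 9.1 pos [504.8 121.8 291.4] rot [ 1.7993e+02  1.1000e-01 -1.4660e+01] gap 21.4 F [-0.3 -0.1 -2.1] M [ 0.01 -0.04  0.02]
tool shift [  1.7  -0.4 122.4] turn 0.04
([541.4, 112.5], [146.0, 127.0], 75.4)
side 175 16 [510.7 117.  181.1]
side 185 13 [517.  117.9 190.4]
side 195 8 [500.8 120.1 200. ]
side 205 6 [500.4 119.5 210.9]
side 215 5 [501.7 119.8 219.3]
side 225 7 [500.6 118.5 229.8]
side 235 6 [501.5 118.8 239.2]
side 245 9 [500.8 119.2 250.8]
side 255 6 [500.  119.6 258.8]
([538.3, 113.2], [152.8, 127.6], 75.3)
```

```bash
P="python3 -m pendant"
$P '[[0,2.9,0,10,0],[0,0,0,20,0],[0,0,0,25,0],[0,0,0,25,0],[0,0,0,20,0],[0,0,0,14,0],[0,0,0,7.5,0],[0,0,0,0,0],[0,0,0,0,0]]'
$P '[[0,4,0,0,0],[0,5,0,0,0],[0,5,0,0,0],[0,4,0,0,0],[0,3,0,0,0],[0,3,0,0,0],[0,0,0,0,0]]'
$P '[[0,0,0,-4,0],[0,0,0,-4,0],[0,0,0,0,0]]'
python3 -c "
from h import *
go(0,0,0)"
```

```text
time: 10.1
tool_pos: [508.8, 120.9, 172.1]
tcp_rot: [-180.0, -0.1, -14.7]
ft_force: [-0.2, 0.1, -1.7]
finger_gap: 21.6
time: 10.8
tool_pos: [531.7, 114.7, 171.2]
tcp_rot: [180.0, 0.0, -14.7]
ft_force: [0.4, 0.6, -1.8]
finger_gap: 21.4
time: 11.1
tool_pos: [531.9, 115.0, 180.4]
tcp_rot: [-180.0, -0.1, -14.7]
ft_force: [0.7, 0.3, -1.4]
finger_gap: 21.3
t 11.1 pos [531.9 115.  180.4] rot [-1.7996e+02 -9.0000e-02 -1.4720e+01] gap 21.3 F [ 0.7  0.3 -1.4] M [ 0.01 -0.   -0.02]
tool shift [-485.5  246.5  179.6] turn None
```

```bash
P="python3 -m pendant"
$P '[[0,0,0,-3,0],[0,0,0,-3,0],[0,0,0,-2,0],[0,0,0,-2,0],[0,0,0,-3,0],[0,0,0,-3,0],[0,0,0,0,0],[0,0,0,0,0]]'
python3 - <<'E'
from h import *
go(0,0,0)
im,d=optics.snapshot('top');cv2.imwrite("pics/t2.png",cv2.resize(im[140:250,160:280],(800,600)[::1],interpolation=3))
E
```

```text
time: 11.9
tool_pos: [531.5, 114.9, 195.4]
tcp_rot: [-180.0, -0.0, -14.7]
ft_force: [0.1, -0.0, -3.5]
finger_gap: 21.1
t 11.9 pos [531.5 114.9 195.4] rot [-1.800e+02 -1.000e-02 -1.472e+01] gap 21.1 F [ 0.1 -0.  -3.5] M [ 0.05  0.03 -0.1 ]
tool shift [-484.8  246.2  195.3] turn None
```

View pics/t2.png

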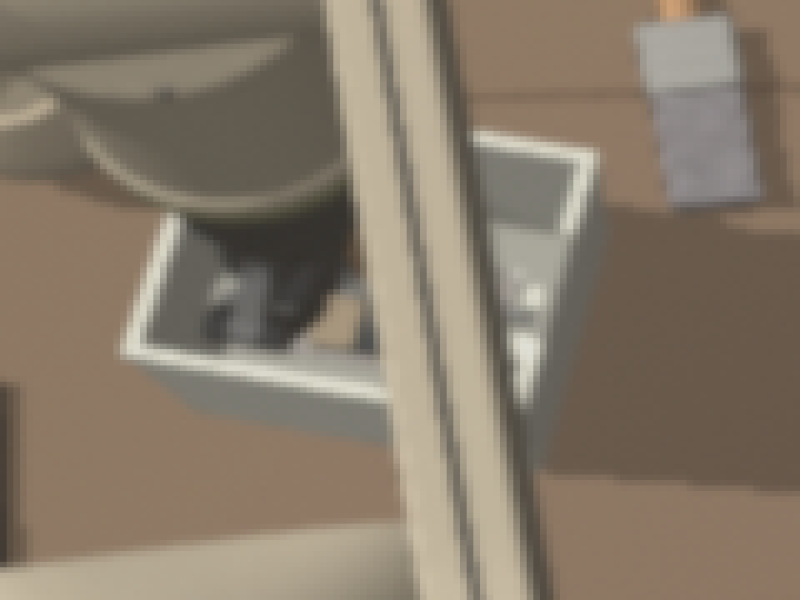

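Weight rose by about 2 N, so the carrier is on the hook. Lifting slowly, straight up.

```bash
P="python3 -m pendant"
$P '[[0,0,0,-3,0],[0,0,0,-5,0],[0,0,0,-7,0],[0,0,0,-8,0],[0,0,0,-8,0],[0,0,0,-8,0],[0,0,0,-8,0],[0,0,0,-8,0],[0,0,0,-8,0],[0,0,0,-8,0]]'
$P '[[0,0,0,-10,0],[0,0,0,-12,0],[0,0,0,-12,0],[0,0,0,-12,0],[0,0,0,-12,0],[0,0,0,-9,0],[0,0,0,-6,0],[0,0,0,-3,0],[0,0,0,0,0],[0,0,0,0,0]]'
python3 - <<'E'
from h import *
go(0,0,0)
im,d=optics.snapshot('side');cv2.imwrite("pics/s3.png",cv2.resize(im[60:240,150:350],(800,600),interpolation=3))
w=cloud('side',d);np.save("pics/s3.npy",d)
E
```

```text
time: 12.95
tool_pos: [531.4, 114.9, 267.0]
tcp_rot: [-180.0, 0.0, -14.7]
ft_force: [0.5, 0.2, -4.2]
finger_gap: 21.3
time: 13.95
tool_pos: [531.2, 114.9, 341.7]
tcp_rot: [180.0, 0.0, -14.7]
ft_force: [0.3, -0.7, -4.6]
finger_gap: 21.6
t 13.95 pos [531.2 114.9 341.7] rot [ 1.7998e+02  5.0000e-02 -1.4720e+01] gap 21.6 F [ 0.3 -0.7 -4.6] M [-0.01  0.09  0.05]
tool shift [-484.3  246.   342.2] turn None
```

View pics/s3.png

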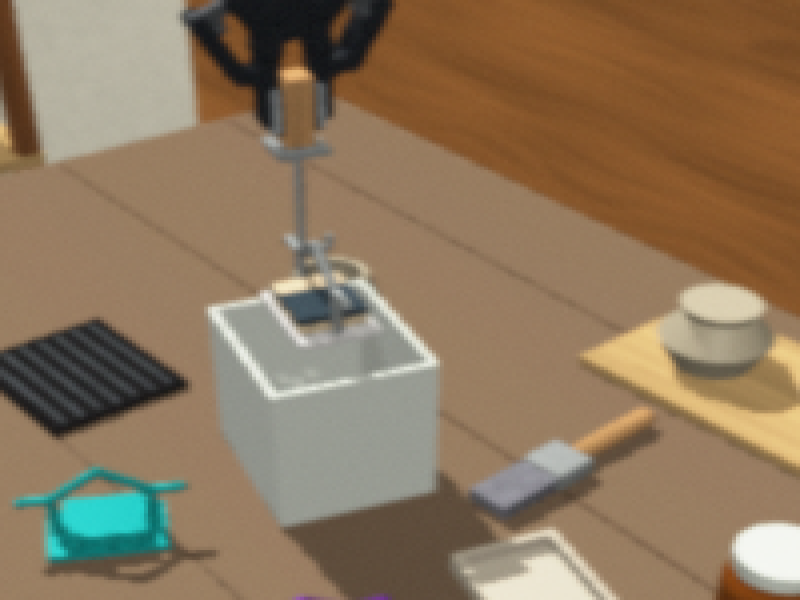

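Carrier hangs upright on the hook (295,250 to 320,310 in the crop), clear above the tank rim. Now carrying it to the pad.

```bash
P="python3 -m pendant"
$P '[[0,0,0,-4,0],[0,0,0,-4,0],[0,-3,-4,-2,0],[0,-6,-8,0,0],[0,-8.4,-11.2,0,0],[0,-9.6,-12.8,0,0],[0,-9.6,-12.8,0,0],[0,-9.6,-12.8,0,0],[0,-9.6,-12.8,0,0],[0,-9.6,-12.8,0,0]]'
$P '[[0,-9.6,-12.8,0,0],[0,-9.6,-12.8,0,0],[0,-9.6,-12.8,0,0],[0,-9.6,-12.8,0,0],[0,-9.6,-12.8,0,0],[0,-9.6,-12.8,0,0],[0,-9.6,-12.8,0,0],[0,-8.4,-11.2,0,0],[0,-6,-8,0,0],[0,-4,-7.4,0,0]]'
$P '[[0,0,0,5,0],[0,0,0,10,0],[0,0,0,14,0],[0,0,0,16,0],[0,0,0,16,0],[0,0,0,16,0],[0,0,0,16,0],[0,0,0,16,0],[0,0,0,10,0],[0,0,0,6,0]]'
python3 - <<'E'
from h import *
go(436.8,350,200,-14.7)
for n in ("top","side"):
    im,d=optics.snapshot(n);w=cloud(n,d)
    m=sel(w,[360,250,4],[530,430,13]);P=w[m];print(n,"pad",rect(P))
    if n=="side":
        cv2.imwrite("pics/s4.png",cv2.resize(im[60:210,90:290],(800,600),interpolation=3))
        m=sel(w,[360,250,38],[530,430,125]);P=w[m];
        for z in range(38,125,8):
            k=P[(P[:,2]>=z)&(P[:,2]<z+8)]
            if len(k)>2: print(z,len(k),np.round(np.median(k,0),1),np.round(k.min(0)),np.round(k.max(0)))
E
```

```text
time: 15.0
tool_pos: [489.6, 217.3, 352.3]
tcp_rot: [-180.0, -0.0, -14.7]
ft_force: [0.2, 0.2, -3.7]
finger_gap: 21.2
time: 16.0
tool_pos: [436.7, 350.9, 352.3]
tcp_rot: [180.0, -0.0, -14.7]
ft_force: [0.6, 0.6, -3.5]
finger_gap: 21.4
time: 17.0
tool_pos: [436.6, 349.7, 225.8]
tcp_rot: [179.9, 0.1, -14.7]
ft_force: [-0.2, 0.2, -3.8]
finger_gap: 21.3
t 17.0 pos [436.6 349.7 225.8] rot [ 1.7993e+02  6.0000e-02 -1.4720e+01] gap 21.3 F [-0.2  0.2 -3.8] M [-0.02 -0.   -0.  ]
tool shift [ 0.1 -0.3 25.8] turn -0.02
top pad ([445.6, 340.3], [147.5, 171.8], 1.3)
side pad ([449.6, 352.3], [137.2, 154.8], 2.1)
46 76 [428.4 312.2  52.2] [405. 295.  47.] [467. 398.  54.]
54 59 [426.7 319.   56.1] [404. 297.  54.] [468. 389.  62.]
62 115 [436.2 338.7  68.4] [411. 305.  62.] [473. 386.  70.]
70 63 [440.7 350.   70.9] [417. 304.  70.] [473. 382.  77.]
78 4 [439.8 342.7  81.6] [430. 308.  80.] [451. 380.  83.]
86 8 [438.3 343.3  90.6] [426. 286.  86.] [451. 381.  94.]
94 23 [432.6 311.2  97.8] [425. 286.  95.] [459. 402. 102.]
102 12 [436.4 325.4 107.3] [433. 317. 102.] [442. 333. 110.]
110 14 [440.1 340.3 115.6] [434. 332. 111.] [454. 348. 118.]
118 16 [441.1 344.2 121.7] [431. 336. 118.] [456. 351. 125.]
```

View pics/s4.png

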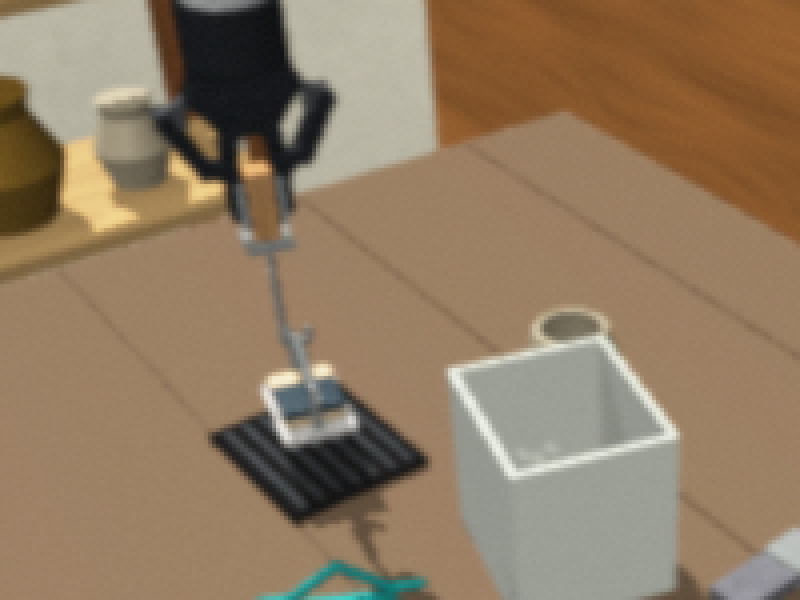

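Carrier upright over the pad centre. Lowering gently.

```bash
P="python3 -m pendant"
$P '[[0,0,0,5,0],[0,0,0,8,0],[0,0,0,8,0],[0,0,0,6,0],[0,0,0,4,0],[0,0,0,2,0],[0,0,0,1.5,0],[0,0,0,1,0],[0,0,0,1,0],[0,0,0,1,0]]'
$P '[[0,0,0,1,0],[0,0,0,1,0],[0,0,0,1,0],[0,0,0,1,0],[0,0,0,1,0],[0,0,0,1,0],[0,0,0,1,0],[0,0,0,1,0],[0,0,0,1,0],[0,0,0,0,0]]'
python3 -c "
from h import *
go(0,0,0)"
```

```text
time: 18.1
tool_pos: [437.2, 350.1, 190.0]
tcp_rot: [-180.0, -0.0, -14.7]
ft_force: [-0.2, 0.4, -4.8]
finger_gap: 21.6
time: 19.1
tool_pos: [437.0, 350.0, 180.7]
tcp_rot: [180.0, 0.0, -14.7]
ft_force: [0.9, -0.3, -2.2]
finger_gap: 21.3
t 19.1 pos [437.  350.  180.7] rot [180.     0.   -14.72] gap 21.3 F [ 0.9 -0.3 -2.2] M [ 0.01 -0.02 -0.01]
tool shift [-333.7  449.5  180.8] turn None
```

```bash
P="python3 -m pendant"
$P '[[0,0,0,3,0],[0,0,0,4,0],[0,0,0,4,0],[0,0,0,2.5,0],[0,0,0,0,0],[0,-1,0,0,0],[0,-2,0,0,0],[0,-3,0,0,0],[0,-3,0,0,0],[0,0,0,0,0]]'
python3 - <<'E'
from h import *
go(0,0,0)
im,d=optics.snapshot('side')
cv2.imwrite("pics/s5.png",cv2.resize(im[110:190,130:230],(800,640)[:1]+(600,),interpolation=3))
E
```

```text
time: 20.1
tool_pos: [427.9, 352.5, 167.4]
tcp_rot: [-180.0, 0.0, -14.7]
ft_force: [0.6, -0.2, -2.4]
finger_gap: 21.2
t 20.1 pos [427.9 352.5 167.4] rot [-180.     0.   -14.7] gap 21.2 F [ 0.6 -0.2 -2.4] M [-0.04 -0.01 -0.02]
tool shift [-324.5  449.5  167.4] turn None
```

View pics/s5.png

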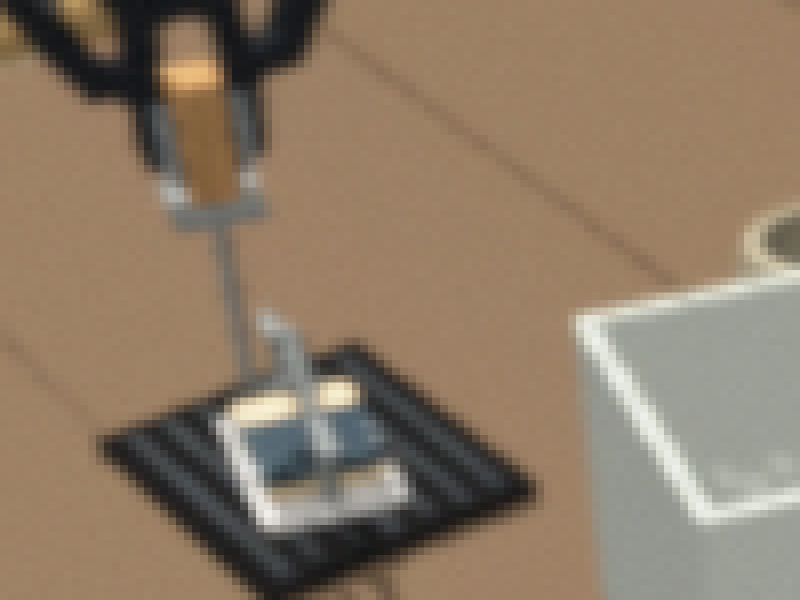

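Carrier stands flat on the pad and the hook is sliding clear. Withdrawing fully, raising, and returning to the stand.

```bash
P="python3 -m pendant"
$P '[[0,-5,0,0,0],[0,-8,0,0,0],[0,-8,0,0,0],[0,-6,0,0,0],[0,-4,0,0,0],[0,0,0,-10,0],[0,0,0,-25,0],[0,0,0,-30,0],[0,0,0,-30,0],[0,0,0,-25,0]]'
$P '[[0,0,0,-10,0],[0,6.3,17,0,0],[0,12.6,34,0,0],[0,12.6,34,0,0],[0,12.6,34,0,0],[0,12.6,34,0,0],[0,12.6,34,0,0],[0,12.6,34,0,0],[0,12.6,34,0,0],[0,12.6,34,0,0]]'
$P '[[0,12.6,34,0,0],[0,12.6,34,0,0],[0,12.6,34,0,0],[0,12.6,34,0,0],[0,12.6,34,0,0],[0,12.6,34,0,0],[0,12.6,34,0,0],[0,12.6,34,0,0],[0,12.6,34,0,0],[0,12.6,34,0,0]]'
$P '[[0,12.6,34,0,0],[0,6.3,17,0,0],[0,0,0,0,-7.5],[0,0,0,0,-7.5],[0,0,0,0,-7.5],[0,0,0,0,0],[0,0,0,0,0]]'
python3 - <<'E'
from h import *
go(468.7,-360.3,290,7.78)
im,d=optics.snapshot('side');w=cloud('side',d)
m=sel(w,[420,-410,190],[520,-310,260]);P=w[m]
for z in range(170,260,12):
    k=P[(P[:,2]>=z)&(P[:,2]<z+12)]
    if len(k)>2: print(z,len(k),np.round(np.median(k,0),1))
w=cloud('side',d);m=sel(w,[400,-420,112],[540,-290,121]);print(rect(w[m]))
E
```

```text
time: 21.15
tool_pos: [398.8, 360.3, 290.2]
tcp_rot: [-179.9, -0.1, -14.7]
ft_force: [0.2, -0.5, -1.3]
finger_gap: 21.4
time: 22.15
tool_pos: [427.5, 51.3, 295.7]
tcp_rot: [179.9, 0.1, -14.7]
ft_force: [0.2, -0.7, -2.7]
finger_gap: 21.3
time: 23.15
tool_pos: [462.5, -309.1, 295.5]
tcp_rot: [-180.0, 0.1, -14.8]
ft_force: [0.8, 1.0, -1.7]
finger_gap: 21.2
time: 23.85
tool_pos: [468.4, -361.5, 296.1]
tcp_rot: [-179.9, 0.1, 7.5]
ft_force: [-0.4, -0.4, -1.4]
finger_gap: 21.4
t 23.85 pos [ 468.4 -361.5  296.1] rot [-1.7992e+02  8.0000e-02  7.5300e+00] gap 21.4 F [-0.4 -0.4 -1.4] M [ 0.   -0.04  0.01]
tool shift [ 0.5 -1.2  6.1] turn -0.25
182 10 [ 474.4 -361.3  191.2]
194 21 [ 465.8 -361.2  198.4]
206 14 [ 464.9 -362.9  211.3]
218 12 [ 464.6 -363.1  223.6]
230 15 [ 464.8 -362.9  234.6]
242 15 [ 464.9 -363.3  248.2]
254 8 [ 465.2 -362.2  255.8]
([475.9, -359.2], [91.9, 70.6], 7.8)
```

```bash
P="python3 -m pendant"
$P '[[0,0.5,-1.2,10,-0.2],[0,0,0,15,0],[0,0,0,15,0],[0,0,0,18,0],[0,0,0,20,0],[0,0,0,20,0],[0,0,0,20,0],[0,0,0,18,0],[0,0,0,12,0],[0,0,0,6,0]]'
$P '[[0,0,0,3,0],[0,0,0,1.5,0],[0,0,0,1,0],[0,0,0,1,0],[0,0,0,0,0]]'
python3 -c "
from h import *
go(468.7,-360.3,134.7,7.78)"
```

```text
time: 24.9
tool_pos: [468.6, -359.3, 140.7]
tcp_rot: [-179.8, 0.1, 8.0]
ft_force: [-0.5, 0.2, -2.5]
finger_gap: 21.4
time: 25.4
tool_pos: [469.9, -360.5, 137.3]
tcp_rot: [180.0, -0.0, 8.0]
ft_force: [-0.4, -0.7, -1.9]
finger_gap: 21.2
t 25.4 pos [ 469.9 -360.5  137.3] rot [ 1.7996e+02 -3.0000e-02  7.9800e+00] gap 21.2 F [-0.4 -0.7 -1.9] M [-0.02  0.02 -0.01]
tool shift [-1.1 -0.4  2.6] turn 0.2
```

```bash
P="python3 -m pendant"
$P '[[0,-0.5,0,0.7,0],[0,0,0,0.7,0],[0,0,0,0,0]]'
$P '[[0,0,0,0.6,0],[0,0,0,0.5,0],[0,0,0,0,0]]'
python3 -c "
from h import *
go(468.7,-360.3,134.7,7.78)"
```

```text
time: 25.7
tool_pos: [469.1, -360.3, 135.3]
tcp_rot: [-180.0, 0.0, 8.0]
ft_force: [0.4, -0.4, -1.4]
finger_gap: 21.4
time: 26.0
tool_pos: [469.2, -360.4, 134.8]
tcp_rot: [180.0, -0.0, 8.0]
ft_force: [-0.9, 2.1, 2.9]
finger_gap: 21.3
t 26.0 pos [ 469.2 -360.4  134.8] rot [ 1.7999e+02 -1.0000e-02  7.9800e+00] gap 21.3 F [-0.9  2.1  2.9] M [0.23 0.29 0.01]
tool shift [-0.5 -0.2  0.1] turn 0.2
```

Collar is resting on the plate. Release, raise, and check both the rod and the carrier.

```bash
P="python3 -m pendant"
$P '[[1,0,0,0,0],[1,0,0,0,0],[1,0,0,0,0],[1,0,0,0,0],[1,0,0,0,0],[1,0,0,0,0],[1,0,0,-10,0],[1,0,0,-20,0],[1,0,0,-30,0],[1,0,0,-40,0]]'
$P '[[1,0,0,-10,7.5],[1,0,0,0,7.5],[1,0,0,0,7.5],[1,-5,-20,0,0],[1,-11,-38,0,0],[1,-11,-38,0,0],[1,-11,-38,0,0],[1,-11,-38,0,0],[1,0,0,0,0]]'
python3 - <<'E'
from h import *
go(0,0,0)
for n in ("top","side"):
    im,d=optics.snapshot(n);w=cloud(n,d);cv2.imwrite(f"pics/{n}6.png",im)
    for nm,lo,hi in [("collar",[400,-420,121.5],[540,-290,126]),("handletop",[400,-420,175],[540,-290,186]),("pad",[370,260,4],[530,430,12])]:
        m=sel(w,lo,hi)
        if m.sum()>3: print(n,nm,rect(w[m]),np.round(np.median(w[m],0),1))
    m=sel(w,[360,260,12],[540,430,16.5]);
    if m.sum()>3:print(n,"base",m.sum(),rect(w[m]))
    m=sel(w,[360,260,24],[540,430,34]);
    if m.sum()>3:print(n,"tiles",m.sum(),rect(w[m]),np.round(np.median(w[m],0),1))
    m=sel(w,[360,260,38],[540,430,100]);P=w[m]
    if m.sum()>3:print(n,"bail",m.sum(),rect(P))
    k=P[P[:,2]>78]; print("peak",len(k),np.round(np.median(k,0),1) if len(k) else "")
    for q in("carrier_bail","carrier"): print(q,[(np.round(h["at"]).tolist(),round(h["score"],2)) for h in optics.search_frame(n,q)[:4]])
a=cv2.imread("pics/top6.png")[190:280,90:210];b=cv2.imread("pics/side6.png")[240:340,290:380]
cv2.imwrite("pics/c6.png",np.hstack([cv2.resize(a,(480,360),interpolation=3),cv2.resize(b,(320,360),interpolation=3)]))
E
```

```text
time: 27.0
tool_pos: [468.2, -359.6, 234.1]
tcp_rot: [-179.9, 0.1, 8.0]
ft_force: [0.6, -0.5, 0.5]
finger_gap: 85.2
time: 27.9
tool_pos: [465.0, -177.7, 245.4]
tcp_rot: [-179.9, -0.1, -14.3]
ft_force: [-0.1, -0.5, -0.2]
finger_gap: 85.2
t 27.9 pos [ 465.  -177.7  245.4] rot [-1.7993e+02 -6.0000e-02 -1.4310e+01] gap 85.2 F [-0.1 -0.5 -0.2] M [0.01 0.   0.  ]
tool shift [-494.8  -57.   245. ] turn None
top collar ([468.3, -350.9], [35.4, 45.9], 8.7) [ 465.5 -350.1  122.8]
top handletop ([473.4, -352.4], [9.9, 17.4], 72.0) [ 473.5 -352.8  177.8]
top pad ([454.3, 347.4], [145.5, 158.2], 1.0) [447.8 352.2   7.2]
top base 150 ([446.6, 341.0], [95.6, 119.5], 0.1)
top tiles 379 ([447.4, 349.0], [65.1, 51.9], 75.7) [443.6 346.8  28.9]
top bail 149 ([446.6, 346.4], [120.3, 7.8], 75.6)
peak 20 [445.9 344.6  80.6]
carrier_bail [([448.0, 341.0, 30.0], 0.84), ([358.0, 122.0, 24.0], 0.84), ([395.0, -75.0, 23.0], 0.68)]
carrier [([445.0, 343.0, 32.0], 0.92), ([355.0, 129.0, 26.0], 0.71), ([658.0, 254.0, 64.0], 0.49)]
side collar ([466.4, -361.3], [36.4, 35.6], 6.6) [ 457.8 -370.7  122.6]
side handletop ([467.2, -361.7], [22.2, 21.1], 6.9) [ 465.4 -362.1  178.4]
side pad ([449.4, 351.7], [137.5, 154.0], 1.5) [431.6 332.2   7.2]
side base 63 ([441.8, 343.9], [85.7, 59.0], 76.1)
side tiles 161 ([443.6, 347.5], [81.1, 51.9], 76.0) [438.2 344.2  29. ]
side bail 65 ([442.8, 345.7], [120.9, 7.8], 76.1)
peak 6 [443.1 343.1  80. ]
carrier_bail [([381.0, -90.0, 22.0], 0.86), ([353.0, 120.0, 23.0], 0.63), ([439.0, 328.0, 27.0], 0.57), ([520.0, 80.0, 84.0], 0.37)]
carrier [([437.0, 324.0, 31.0], 0.91), ([352.0, 122.0, 18.0], 0.91), ([381.0, -86.0, 25.0], 0.88)]
```

View pics/c6.png

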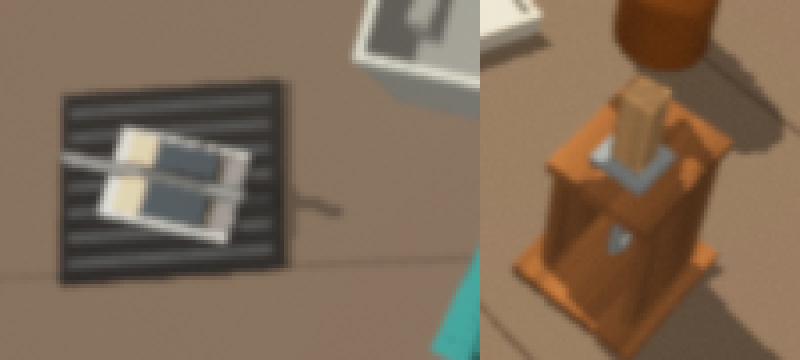

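Rod is hung home (collar on plate, hook below), and the carrier is flat and centred on the pad with its bail peak at about z 80. Going for the bail.

```bash
P="python3 -m pendant"
$P '[[1,-5.3,-17.9,0,0],[1,-10.5,-35.8,0,0],[1,-10.5,-35.8,0,0],[1,-10.5,-35.8,0,0],[1,-10.5,-35.8,0,0],[1,-10.5,-35.8,0,0],[1,-10.5,-35.8,0,0],[1,-10.5,-35.8,0,0],[1,-10.5,-35.8,0,0],[1,-10.5,-35.8,0,0]]'
$P '[[1,-10.5,-35.8,0,0],[1,-10.5,-35.8,0,0],[1,-10.5,-35.8,0,0],[1,-10.5,-35.8,0,0],[1,-5.3,-17.9,0,0],[1,0,0,25,0],[1,0,0,35,0],[1,0,0,25,0],[1,0,0,0,0],[1,0,0,0,0]]'
python3 -c "
from h import *
go(445.9,346,62,-14.4)"
```

```text
time: 29.2
tool_pos: [453.8, 173.4, 244.3]
tcp_rot: [180.0, -0.0, -14.6]
ft_force: [1.0, 0.4, 0.2]
finger_gap: 85.1
time: 30.2
tool_pos: [448.5, 339.7, 159.4]
tcp_rot: [179.9, 0.0, -14.6]
ft_force: [0.3, 0.3, -0.8]
finger_gap: 85.6
t 30.2 pos [448.5 339.7 159.4] rot [ 1.7995e+02  4.0000e-02 -1.4580e+01] gap 85.6 F [ 0.3  0.3 -0.8] M [-0.01 -0.05 -0.01]
tool shift [-4.  -5.5 97.4] turn -0.18
```

```bash
P="python3 -m pendant"
$P '[[1,-4,-5.5,15,0],[1,0,0,25,0],[1,0,0,25,0],[1,0,0,20,0],[1,0,0,12,0],[1,0,0,0,0],[0.4,0,0,0,0],[0.2,0,0,0,0],[0.15,0,0,0,0],[0,0,0,0,0]]' 40
$P '[[0,0,0,0,0],[0,0,0,0,0],[0,0,0,0,0],[0,0,0,0,0]]'
python3 -c "
from h import *
go(445.9,346,62,-14.4)"
```

```text
time: 31.2
tool_pos: [446.2, 347.2, 63.3]
tcp_rot: [-179.9, -0.1, -14.5]
ft_force: [-0.3, 0.4, 0.7]
finger_gap: 28.3
time: 31.6
tool_pos: [446.1, 346.9, 62.7]
tcp_rot: [-180.0, -0.0, -14.5]
ft_force: [2.0, -0.8, 3.8]
finger_gap: 6.7
t 31.6 pos [446.1 346.9  62.7] rot [-1.7997e+02 -5.0000e-02 -1.4530e+01] gap 6.7 F [ 2.  -0.8  3.8] M [-0.12 -0.21 -0.01]
tool shift [0.  0.9 0.7] turn -0.13
```

Bail pinched. Lifting above tank height and carrying to over the tray.

```bash
P="python3 -m pendant"
$P '[[0,0,0,-2,0],[0,0,0,-5,0],[0,0,0,-12,0],[0,0,0,-20,0],[0,0,0,-25,0],[0,0,0,-25,0],[0,0,0,-25,0],[0,0,0,-25,0],[0,0,0,-20,0],[0,0,0,-11,0]]' 60
$P '[[0,2.8,5.4,0,0],[0,5.6,10.8,0,0],[0,9.3,18,0,0],[0,9.3,18,0,0],[0,9.3,18,0,0],[0,9.3,18,0,0],[0,9.3,18,0,0],[0,9.3,18,0,0],[0,9.3,18,0,0],[0,9.3,18,0,0]]'
$P '[[0,9.3,18,0,0],[0,9.3,18,0,0],[0,9.3,18,0,0],[0,9.3,18,0,0],[0,9.3,18,0,0],[0,9.3,18,0,0],[0,9.3,18,0,0],[0,9.3,18,0,0],[0,9.3,18,0,0],[0,9.3,18,0,0]]'
$P '[[0,9.3,18,0,0],[0,9.3,18,0,0],[0,9.3,18,0,0],[0,9.3,18,0,0],[0,5.6,10.8,0,0],[0,2.8,5.4,0,0],[0,0,0,0,0],[0,0,0,0,0]]'
python3 -c "
from h import *
go(554,-122.4,160,-14.8)"
```

```text
time: 32.6
tool_pos: [446.2, 347.4, 235.4]
tcp_rot: [-179.9, -0.1, -14.5]
ft_force: [0.6, 0.9, -0.9]
finger_gap: 5.5
time: 33.6
tool_pos: [484.7, 168.9, 230.3]
tcp_rot: [179.9, 0.2, -14.6]
ft_force: [0.5, -0.5, -3.4]
finger_gap: 5.9
time: 34.6
tool_pos: [529.2, -28.2, 230.2]
tcp_rot: [180.0, 0.2, -14.6]
ft_force: [0.5, 0.6, -2.0]
finger_gap: 5.4
time: 35.4
tool_pos: [552.2, -122.9, 231.9]
tcp_rot: [-180.0, 0.0, -14.5]
ft_force: [0.3, -0.4, -3.3]
finger_gap: 5.9
t 35.4 pos [ 552.2 -122.9  231.9] rot [-1.7998e+02  5.0000e-02 -1.4510e+01] gap 5.9 F [ 0.3 -0.4 -3.3] M [-0.01  0.06  0.04]
tool shift [ 1.7 -0.9 71.9] turn 0.29
```

```bash
P="python3 -m pendant"
$P '[[0,1.7,-0.9,6,0.3],[0,0,0,14,0],[0,0,0,18,0],[0,0,0,20,0],[0,0,0,20,0],[0,0,0,20,0],[0,0,0,16,0],[0,0,0,10,0],[0,0,0,4,0],[0,0,0,0,0]]'
python3 - <<'E'
from h import *
go(554,-122.4,62,-14.8)
for n in ("side","top"):
    im,d=optics.snapshot(n);w=cloud(n,d)
    for nm,lo,hi in [("traytop",[490,-200,12],[620,-50,22]),("tiles",[490,-200,55],[620,-50,74]),("base",[490,-200,36],[620,-50,55]),("fulltray",[490,-200,4],[620,-50,22])]:
        m=sel(w,lo,hi)
        if m.sum()>3: print(n,nm,m.sum(),rect(w[m]),np.round(np.median(w[m],0),1))
    if n=="side": cv2.imwrite("pics/s7.png",cv2.resize(im[160:280,230:330],(600,600)[:1]+(600,),interpolation=3)); np.save("pics/s7.npy",d)
E
```

```text
time: 36.4
tool_pos: [554.2, -122.8, 103.9]
tcp_rot: [-180.0, 0.0, -14.8]
ft_force: [-0.7, 0.4, -2.1]
finger_gap: 5.8
t 36.4 pos [ 554.2 -122.8  103.9] rot [-1.800e+02  4.000e-02 -1.482e+01] gap 5.8 F [-0.7  0.4 -2.1] M [-0.01  0.02 -0.01]
tool shift [-0.3 -0.3 41.9] turn -0.02
side traytop 213 ([551.1, -121.0], [114.8, 82.4], 76.0) [ 525.4 -157.8   16.1]
side tiles 368 ([549.5, -123.5], [87.2, 57.6], 75.1) [ 541.3 -127.9   69.5]
side base 156 ([552.2, -122.8], [90.5, 61.4], 75.1) [ 531.7 -154.2   53. ]
side fulltray 542 ([551.6, -121.6], [115.4, 83.8], 75.8) [ 535.4 -144.3    8. ]
top traytop 82 ([526.9, -138.3], [63.7, 122.4], 24.1) [ 526.9 -167.2   16.5]
top tiles 271 ([554.1, -123.0], [87.6, 58.9], 73.9) [ 546.6 -104.6   69.1]
top base 101 ([554.8, -122.3], [87.8, 59.8], 74.7) [541.3 -98.7  53.7]
top fulltray 208 ([557.6, -128.7], [101.1, 84.6], 73.5) [ 529.  -139.     7.1]
```

View pics/s7.png

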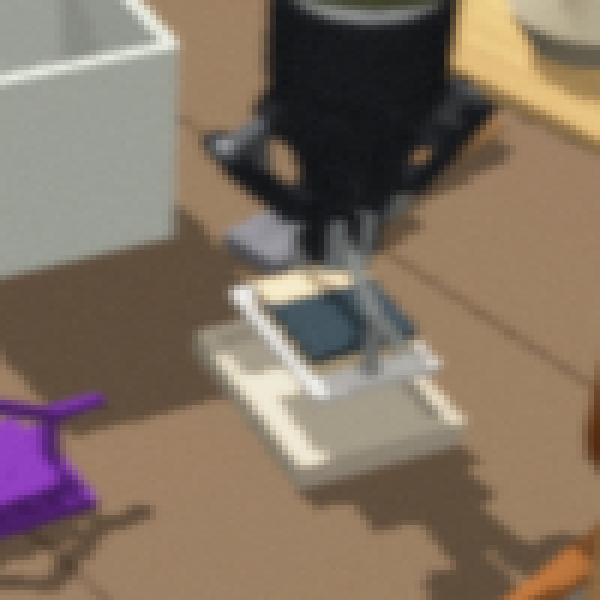

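Carrier base is centred over the tray to within about 1 mm in both cameras, and level. Lowering.

```bash
P="python3 -m pendant"
$P '[[0,-0.3,-0.4,4,0],[0,0,0,7,0],[0,0,0,8,0],[0,0,0,7,0],[0,0,0,5,0],[0,0,0,3,0],[0,0,0,2,0],[0,0,0,2,0],[0,0,0,1,0],[0,0,0,0,0]]'
$P '[[0,0,0,1,0],[0,0,0,1,0],[0,0,0,0.7,0],[0,0,0,0.5,0],[0,0,0,0,0]]'
python3 -c "
from h import *
go(554,-122.4,60.7,-14.8)"
```

```text
time: 37.5
tool_pos: [554.2, -122.5, 65.3]
tcp_rot: [180.0, -0.0, -14.8]
ft_force: [-0.0, -0.2, -2.6]
finger_gap: 6.1
time: 38.0
tool_pos: [554.1, -122.5, 62.0]
tcp_rot: [-180.0, 0.0, -14.8]
ft_force: [0.6, 0.2, -2.3]
finger_gap: 5.8
t 38.0 pos [ 554.1 -122.5   62. ] rot [-1.800e+02  1.000e-02 -1.482e+01] gap 5.8 F [ 0.6  0.2 -2.3] M [-0.05 -0.04  0.03]
tool shift [-0.1 -0.   1.3] turn -0.02
```

```bash
P="python3 -m pendant"
$P '[[0,0,0,0.5,0],[0,0,0,0.5,0],[0,0,0,0,0]]'
$P '[[0,0,0,0.4,0],[0,0,0,0.4,0],[0,0,0,0,0]]'
python3 -c "
from h import *
go(554,-122.4,60.7,-14.8)"
```

```text
time: 38.3
tool_pos: [554.1, -122.5, 61.0]
tcp_rot: [-180.0, 0.0, -14.8]
ft_force: [-0.4, -0.6, -2.4]
finger_gap: 5.9
time: 38.6
tool_pos: [554.5, -122.6, 60.6]
tcp_rot: [180.0, -0.0, -14.8]
ft_force: [0.3, 0.1, -1.3]
finger_gap: 5.7
t 38.6 pos [ 554.5 -122.6   60.6] rot [ 1.800e+02 -4.000e-02 -1.482e+01] gap 5.7 F [ 0.3  0.1 -1.3] M [-0.02 -0.01  0.02]
tool shift [-0.6 -0.1 -0.1] turn -0.02
```

```bash
P="python3 -m pendant"
$P '[[0,0,0,0.4,0],[0,0,0,0.4,0],[0,0,0,0,0]]'
python3 -c "
from h import *
go(554,-122.4,60.7,-14.8)"

```

```text
time: 38.9
tool_pos: [554.9, -122.7, 60.5]
tcp_rot: [180.0, -0.1, -14.8]
ft_force: [0.0, -0.1, 4.5]
finger_gap: 5.8
t 38.9 pos [ 554.9 -122.7   60.5] rot [ 1.7999e+02 -8.0000e-02 -1.4820e+01] gap 5.8 F [ 0.  -0.1  4.5] M [0.08 0.22 0.04]
tool shift [-0.9 -0.1 -0.2] turn -0.02
```

Contact with the tray floor (+4.5 N). Releasing, raising and checking.

```bash
P="python3 -m pendant"
$P '[[0.2,0,0,0,0],[0.5,0,0,0,0],[1,0,0,0,0],[1,0,0,0,0],[1,0,0,0,0],[1,0,0,0,0],[1,0,0,0,0],[1,0,0,-6,0],[1,0,0,-15,0],[1,0,0,-30,0]]'
$P '[[1,0,0,-40,0],[1,0,0,-40,0],[1,-20,-20,-20,0],[1,-20,-40,0,0],[1,-20,-40,0,0],[1,-20,-40,0,0],[1,-10,-20,0,0],[1,0,0,0,0],[1,0,0,0,0]]'
python3 - <<'E'
from h import *
go(0,0,0)
for n in ("side","top"):
    im,d=optics.snapshot(n);w=cloud(n,d)
    for nm,lo,hi in [("rim",[490,-200,14.5],[620,-50,21]),("tiles",[500,-190,24],[610,-60,34]),("bail",[490,-200,38],[620,-50,90]),("pk",[490,-200,74],[620,-50,90]),("handletop",[400,-420,175],[540,-290,186])]:
        m=sel(w,lo,hi)
        if m.sum()>3: print(n,nm,m.sum(),rect(w[m]),np.round(np.median(w[m],0),1),w[m][:,2].max().round(1))
    m=sel(w,[500,-190,22],[610,-60,34]);P=w[m]
    c=np.linalg.lstsq(np.c_[P[:,:2],np.ones(len(P))],P[:,2],rcond=None)[0];print("tilt deg",np.round(np.degrees(c[:2]),2))
    for q in("vase","glaze_jar","brush"): print(q,[(np.round(h["at"]).tolist(),round(h["score"],2)) for h in optics.search_frame(n,q)[:1]])
    cv2.imwrite(f"pics/{n}8.png",im)
a=cv2.imread("pics/top8.png")[150:240,250:370];b=cv2.imread("pics/side8.png")[180:300,220:340]
cv2.imwrite("pics/c8.png",np.hstack([cv2.resize(a,(440,330),interpolation=3),cv2.resize(b,(330,330),interpolation=3)]))
E
```

```text
time: 39.9
tool_pos: [552.5, -122.0, 109.6]
tcp_rot: [-180.0, 0.2, -14.8]
ft_force: [0.6, -0.5, 0.3]
finger_gap: 85.7
time: 40.8
tool_pos: [508.4, 55.4, 211.8]
tcp_rot: [-180.0, -0.1, -14.7]
ft_force: [0.2, -0.6, 1.5]
finger_gap: 85.4
t 40.8 pos [508.4  55.4 211.8] rot [-1.800e+02 -1.000e-01 -1.473e+01] gap 85.4 F [ 0.2 -0.6  1.5] M [-0.08  0.01 -0.01]
tool shift [-478.   182.9  210.9] turn None
side rim 274 ([551.4, -122.2], [112.7, 82.8], 75.9) [ 539.1 -139.2   16.7] 21.0
side tiles 260 ([551.3, -123.7], [78.1, 53.6], 74.9) [ 546.1 -120.3   26.7] 33.1
side bail 131 ([551.6, -122.4], [120.3, 8.6], 76.2) [ 547.6 -135.5   55.6] 80.7
side pk 14 ([550.7, -119.9], [8.1, 16.6], 0.8) [ 550.4 -124.3   78.4] 80.7
side handletop 95 ([466.3, -361.4], [21.4, 20.2], 5.0) [ 465.8 -361.6  178.3] 181.2
tilt deg [0.5  0.74]
vase [([665.0, 277.0, 84.0], 0.52)]
glaze_jar [([625.0, -260.0, 70.0], 0.62)]
brush [([662.0, -15.0, 17.0], 0.67)]
top rim 279 ([554.2, -122.2], [110.0, 82.5], 75.6) [ 549.2 -114.4   17. ] 21.0
top tiles 330 ([554.9, -120.8], [75.6, 52.8], 75.7) [ 549.9 -121.2   26.9] 32.0
top bail 147 ([554.8, -122.4], [121.5, 8.7], 75.4) [ 553.8 -121.8   57.4] 81.1
top pk 22 ([554.4, -122.7], [23.9, 6.9], 81.1) [ 553.8 -121.1   77.9] 81.1
top handletop 87 ([469.9, -359.8], [21.6, 21.0], 8.1) [ 470.  -359.5  178.6] 182.1
tilt deg [0.08 0.23]
vase [([663.0, 280.0, 69.0], 0.77)]
glaze_jar [([640.0, -237.0, 95.0], 0.63)]
brush []
```

View pics/c8.png

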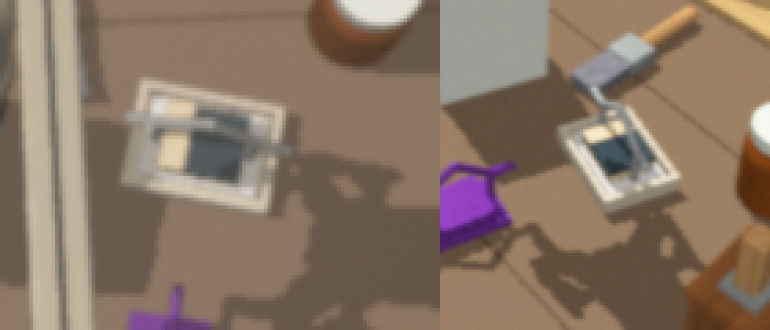

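The carrier sits level inside the rim. Its tiles measured z 26.9 (28 nominal) and its bail 2 mm lower than on the pad, so it's fully seated. The rod is parked, the bystanders are unmoved and the gripper is clear.

```bash
python3 -c "
from bench import hand_in
print(hand_in())"
```

```text
the job is handed in; nothing more can be done
None
```

I lifted the carrier out of the tank with the hook rod and set it flat on the drip pad. Then I hung the rod back in its stand, took the carrier by its bail and seated it in the tray. The job was handed in at about 41 s of the 72 s allowed.

My last checks in both cameras:
- **Carrier:** it is centred in the tray to about 1.5 mm and level to within 1°. Its tile tops and bail are about 2 mm lower than they were on the pad, as the thinner tray floor requires, so it is fully home.
- **Rod:** the handle is upright and at its original height. An earlier close crop showed the collar on the plate and the hook below it.
- **Bystanders:** the vase, jar and brush look unmoved. The last top view did not report the brush, but the side view found it in place. The top camera's vase reading is about 25 mm off its first one; I put this down to the arm partly blocking that view, as the side view puts the vase within 3 mm of its start.
- **Cameras:** the two disagree by about 3 mm in x throughout. I corrected for this using the arm's measured position.

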